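# Lock a taper centre into the welding turntable

### The job

Take the pipe centre (the steel piece with the cone nose and tapered shank) out of the tool block and set its shank gently, by hand, in the socket of the welding turntable, where it will stand a few millimetres proud; let go of it. Then take the upright mallet and tap the nose of the centre with measured force, never slamming it, until its collar sits flush on the socket face, and lock it there with a firm tap of about 25 N (40 N would spoil it); drive it home only with the mallet, not with the gripper. Stand the mallet back upright on the bench and leave the other things alone.

Things in the scene. Friction and masses are not known exactly. Their poses are not given: they have to be found in the camera images.
- centre: Bare steel pipe centre, round, 0.3 kg (varies), upright in a hole of the tool block, collar on its top. Origin on the axis at the collar's underside, z up to the nose. Below: tapered shank 50 mm long, 26 mm diameter at the collar, 16 mm at the tip. Above: collar 44 mm diameter, 0 to 8 mm; neck to grip 28 mm diameter, 8 to 42 mm; cone nose 42 to 58 mm, ending in a flat 14 mm across.
- centre_nose (a point): Middle of the flat on the centre's nose, 58 mm above the collar's underside: the spot to tap. The taper counts as locked once the mallet has pressed here with 18 N or more while the collar is flush (aim for 25 N, as contact force; the force on the tool also loses the mallet's weight); over 40 N at any time spoils the part.
- socket: Welding turntable head, fixed: blue round base 112 mm diameter, 20 mm high; dark spindle 68 mm diameter up to its flat face 90 mm above the bench. Origin on its axis at bench level, z up; yaw does not matter. Once seated, the shank goes down only under a push that grows from about 4 N to 8 to 24 N (friction varies) and stays where it is left.
- socket_mouth (a point): Middle of the socket's mouth, level with the spindle face, z up. The opening is 30 mm across; below it four sprung jaws form the matching taper. The shank under its own weight stops 4 to 12 mm before the collar meets the face. Flush: the origin of centre is at this point; the collar then bears on the rigid face and any further push rises steeply.
- rack: Aluminium tool block, 80 x 190 x 65 mm high, fixed. Origin at the middle of its underside; long side along its own y. Two upright round through holes, 30 mm, 45 mm either side of its middle along its own y, hold the centre and the plug.
- plug: Not to be touched: a plain plug with a straight shank and flat round head (42 mm diameter, top 28 mm above the block), standing in the other hole of the tool block. Origin on its axis at the underside of its collar.
- mallet: Upright setting mallet, 125 mm high, 0.4 kg (varies), standing on its face on the bench. Origin at the middle of its flat striking face (the underside), z up. White nylon head 44 mm diameter, 0 to 44 mm high; steel ferrule 36 mm diameter up to 50 mm; wooden handle 25 mm diameter from 50 to 125 mm.
- mallet_grip (a point): Point on the mallet's handle 90 mm above its striking face, a good place to grip from above.
- offcut: Not to be touched: short steel tube standing on end, 51 mm diameter, 70 mm high, origin at the middle of its underside.
- clampring: Not to be touched: aluminium clamp ring lying flat, 72 mm diameter, 18 mm high, origin at the middle of its underside.
Mind the look-alikes: they are no part of the job. What is shaped like the centre but orange is not meant. Leave any blue look-alike of the mallet alone.

How it is judged:
By the outcome, as a careful person would: the job done as asked, in the order asked, and still so for the second after the job is handed in, with the robot touching nothing.
It also fails if it takes over 72 s, if anything falls off the work surface, if the arm or the gripper's body presses on something with over 40 N, if the wrist force passes 120 N, or if a joint passes its speed limit or range.

### The arm

A 7-joint arm with a two-finger parallel gripper is mounted at the origin on the work surface. World frame = base frame: x ahead of the robot, y to its left, z up, the work surface at z = 0. Lengths are in m, angles in rad, forces in N, time in s.
With the tool pointing down it reaches from about 0.425 to 0.925 m from the base axis. Payload 6.8 kg.
Tool frame: the origin (TCP) lies where the fingers leave the gripper's body, on its centre line; the fingertips stand 73 mm ahead of it and the grasp point (between the pads) lies 54 mm ahead of it; z points along the fingers, y is the line along which they close (so a half turn about z gives the same grasp; the last joint's range is limited). The gripper opens to 85 mm and grips with 20 to 120 N. Pads are 22 mm wide; open, the fingers measure 114 mm over their backs; the gripper's body (76 mm by 85 mm) begins 54 mm behind the grasp point. The pads swing forward as they close: fully open they stand 13 mm farther back than shut.
Start: joints at [-1.264, 0.477, 0.022, 1.555, -0.011, 1.109, -0.083], TCP at [0.272, 0.618, 0.304] pointing down, gripper open.
Joint ranges: [-2.96, 2.96], [-0.34, 2.1], [-1.41, 1.46], [0.24, 2.44], [-1.37, 4.51], [0.17, 1.92], [-2.96, 2.96]. Speed limits (rad/s): [2.39, 2.39, 3.14, 3.14, 3.14, 3.14, 3.14].

### API

Orientations are given as a rotation vector (axis times angle).
In Python, from bench import r, grab_frame, camera_info gives the robot as it stands.
- The arm moves only by the shell command python3 -m pendant FILE [OPENING] [FORCE], which reads ROWS from the file FILE. ROWS is a JSON list of rows, 1 to 5 of them, each of 6 numbers: dx, dy, dz in units of 25 mm, then a rotation vector rx, ry, rz in units of 0.25 rad; each row is the pose to reach, as a shift and turn from the pose commanded when the command began, along the tool's axes at that moment; what a row does not reach only later rows make up. A row lasts 1/10 s, in which the tool goes at most 0.05 m and 0.15 rad, less where a joint would pass 70% of its speed; a pose out of reach is approached as far as the arm can. OPENING is the finger opening in m, set as the command begins (- or left out keeps the last). The fingers move at their own pace and stop on an object; FORCE is the grip in N (left out, the last holds). Time passes only in rows, so rows that do not move let the fingers close. It prints the time, the measured TCP pose, the force, the opening and the grip force at its end. Input that does not fit is refused with a message, and nothing moves.
- r.get_obs(): the state, without advancing time (a new reading comes with each control period).
- grab_frame(name): name is "scene" or "side" or "wrist"; returns (picture, depth): 400x640x3 uint8, blue, green, red; 400x640 float32, m along the optical axis (not along the pixel's ray), 0 where there is no reading.
- camera_info(name): a dict with "camera_matrix" (3x3 intrinsics, pixels), "R" (3x3) and "t" (3): a world point X has camera coordinates R X + t. Camera axes: x right, y down, z forward; pixel columns grow to the right and rows downward; lengths in m; the calibration is good to about 2 mm. A picture is of the moment at which its call begins: read the wrist's pose just before it. camera_info takes no time and is no camera call; for the wrist camera it gives the pose at the moment of the call.
- r.hand_in(): hands the job in; it is judged then, once.
The state is a dict: "clock": time; "joints": joint angles; "qvel": joint speeds; "tau": joint torques, N m; "tcp_pos": TCP position; "orientation": TCP orientation; "contact_force": force on the tool from outside, world axes, zero at the start; "moment": the same for the moment, N m; "grip_width": finger opening in m; "gripper_force": force on a finger pad.
Only numpy, scipy, OpenCV 4.12 (cv2) and the standard library are available. Lean on these libraries where they do the work, as an engineer would, in place of code of your own. Each camera call takes 0.05 s, during which the arm holds its last target. There are 200 camera calls.

## Working session

There is one attempt and no reset: what is moved stays moved. The work goes in short steps, Python scripts to look and compute and a shell command to move; the robot and the scene stay as the last step left them, time stands still between calls to the robot, and variables do not carry over. Pictures are saved under pics/ and viewed, at most 10 in all, crops included, and the job is handed in when it is done.

```bash
ls; mkdir -p pics
python3 - <<'E'
from bench import r, grab_frame, camera_info
import cv2,numpy as np
o=r.get_obs(); print({k:np.round(v,3) for k,v in o.items()})
for n in("scene","side"):
    ci=camera_info(n); im,d=grab_frame(n)
    np.savez(f"pics/{n}.npz",im=im,d=d,K=ci["camera_matrix"],R=ci["R"],t=ci["t"])
    cv2.imwrite(f"pics/{n}0.png",im); print(n,-np.array(ci["R"]).T@np.array(ci["t"]))
E
```

```text
pics
{'clock': np.float64(0.0), 'joints': array([-1.264,  0.478,  0.022,  1.556, -0.012,  1.109, -0.083]), 'qvel': array([ 0.   , -0.   ,  0.002, -0.003, -0.001, -0.   , -0.001]), 'tau': array([ 0.0000e+00, -5.9645e+01,  1.6080e+00, -2.8119e+01,  1.2000e-02,
        9.0000e-03, -0.0000e+00]), 'tcp_pos': array([0.272, 0.617, 0.303]), 'orientation': array([-6.470e-01, -3.074e+00,  3.000e-03]), 'contact_force': array([-0.48 , -0.236, -0.455]), 'moment': array([ 0.031, -0.017,  0.025]), 'gripper_force': np.float64(0.0), 'grip_width': np.float64(0.085)}
scene [0.9368895  0.41110607 0.54527394]
side [ 0.19985213 -0.59535517  0.66068371]
```

View pics/scene0.png

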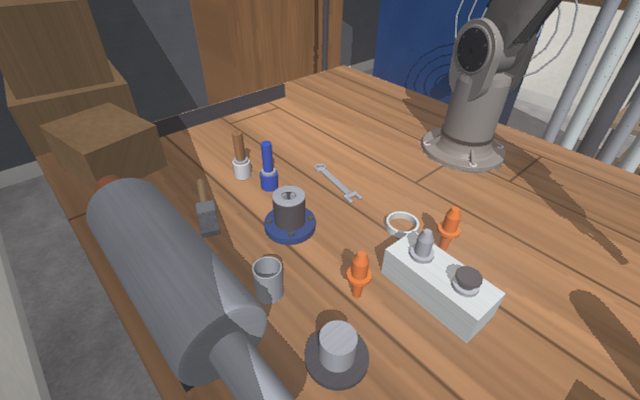

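View pics/side0.png

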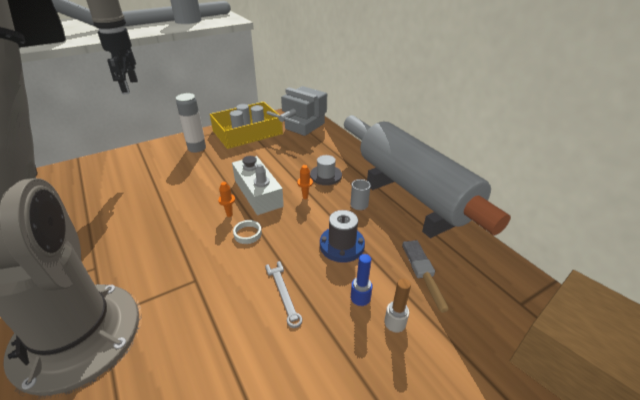

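The scene view shows the centre at (424,243), the plug at (467,280), the socket at (290,200), the white mallet at (240,160) and the blue look-alike at (268,165). In the side view the centre is at (261,175), the socket at (343,220) and the mallet at (400,300).

```bash
cat > m.py <<'E'
import numpy as np
from scipy.optimize import least_squares
def cloud(z):
    im,d,K,R,t=[z[k] for k in("im","d","K","R","t")]
    v,u=np.nonzero(d>0); zz=d[v,u]
    c=np.linalg.inv(K)@np.vstack([u,v,np.ones_like(u)])*zz
    return (R.T@(c-t.reshape(3,1))).T, im[v,u]
def ray(z,u,v,h):
    R,t=z["R"],z["t"].ravel(); C=-R.T@t; w=R.T@np.linalg.inv(z["K"])@[u,v,1]
    return (C+w*(h-C[2])/w[2])[:2]
def circ(P,c0,rad):
    return least_squares(lambda c:np.hypot(P[:,0]-c[0],P[:,1]-c[1])-rad,c0,loss="soft_l1",f_scale=.002)
E
python3 - <<'E'
from m import *
Z={n:np.load(f"pics/{n}.npz") for n in("scene","side")}
C={n:cloud(Z[n])[0] for n in Z}
px={"centre":((424,233),(261,168),.123),"plug":((468,274),(250,160),.093),"socket":((290,195),(343,219),.09),"mallet":((238,136),(403,282),.125),"blue":((267,145),(365,257),.125),"offcut":((268,264),(361,185),.07),"ring":((403,222),(247,232),.018)}
prof={"centre":[(.012+.065,.04+.065,.014),(.065,.073,.022)],"plug":[(.08,.092,.021)],"socket":[(.03,.086,.034)],"mallet":[(.055,.12,.0125),(.005,.04,.022)],"blue":[(.055,.12,.0125)],"offcut":[(.01,.065,.0255)],"ring":[(.003,.016,.036)]}
for k,(a,b,h) in px.items():
    ps=[ray(Z["scene"],*a,h),ray(Z["side"],*b,h)]; print(k,np.round(ps,3).tolist())
    c=np.mean(ps,0)
    for lo,hi,rad in prof[k]:
        A=[]
        for n in C:
            P=C[n]; s=(P[:,2]>lo)&(P[:,2]<hi)&(np.hypot(*(P[:,:2]-c).T)<rad+.012); A.append(P[s])
        for P in A+[np.vstack(A)]:
            if len(P)>5:
                f=circ(P,c,rad); print("   ",rad,len(P),np.round(f.x,4),"rms",np.round(np.sqrt(np.mean(f.fun**2))*1e3,1))
    for n in C:
        P=C[n]; s=np.hypot(*(P[:,:2]-c).T)<.012; print("    maxz",n,np.round(np.percentile(P[s,2],[50,98]),4) if s.any() else 0)
# rack
for n in C:
    P=C[n]; s=(abs(P[:,2]-.065)<.004); 
    c=(ray(Z["scene"],424,233,.123)+ray(Z["scene"],468,274,.093))/2
    Q=P[s&(np.hypot(*(P[:,:2]-c).T)<.11)]
    import cv2; print("rack",n,len(Q),cv2.minAreaRect(Q[:,:2].astype(np.float32)))
E
```

```text
centre [[0.508, 0.202], [0.496, 0.183]]
    0.014 196 [0.4994 0.2017] rms 0.7
    0.014 92 [0.4989 0.2005] rms 1.3
    0.014 288 [0.4994 0.2012] rms 1.0
    0.022 229 [0.4978 0.2   ] rms 4.8
    0.022 79 [0.5012 0.2016] rms 5.6
    0.022 308 [0.4985 0.2005] rms 5.2
    maxz scene [0.1061 0.1226]
    maxz side [0.0985 0.1219]
plug [[0.502, 0.29], [0.502, 0.281]]
    0.021 323 [0.5023 0.2912] rms 7.5
    0.021 93 [0.5033 0.2908] rms 7.0
    0.021 416 [0.5025 0.291 ] rms 7.4
    maxz scene [0.0918 0.0936]
    maxz side [0.0904 0.0932]
socket [[0.59, -0.06], [0.59, -0.067]]
    0.034 754 [ 0.5921 -0.0648] rms 6.5
    0.034 570 [ 0.5913 -0.066 ] rms 6.9
    0.034 1324 [ 0.5918 -0.0653] rms 6.8
    maxz scene [0.0784 0.0848]
    maxz side [0.0773 0.0886]
mallet [[0.57, -0.281], [0.562, -0.3]]
    0.0125 241 [ 0.5632 -0.3018] rms 1.1
    0.0125 233 [ 0.5627 -0.302 ] rms 0.6
    0.0125 474 [ 0.5629 -0.3018] rms 0.9
    0.022 201 [ 0.5633 -0.3017] rms 1.2
    0.022 185 [ 0.5629 -0.3021] rms 0.6
    0.022 386 [ 0.563  -0.3019] rms 1.0
    maxz scene [0.0711 0.1244]
    maxz side [0.1237 0.1251
[... 174 characters left out ...]
cene [0.0889 0.1246]
    maxz side [0.1234 0.1255]
offcut [[0.722, 0.046], [0.725, 0.044]]
    0.0255 950 [0.728  0.0497] rms 1.8
    0.0255 391 [0.7265 0.0467] rms 1.9
    0.0255 1341 [0.7274 0.0489] rms 2.3
    maxz scene 0
    maxz side 0
ring [[0.407, 0.099], [0.402, 0.082]]
    0.036 265 [0.4087 0.0989] rms 3.6
    0.036 239 [0.4049 0.0923] rms 3.7
    0.036 504 [0.4074 0.0942] rms 4.4
    maxz scene [-0.0011  0.001 ]
    maxz side [-0.0014  0.0003]
rack scene 3030 ((0.47586262226104736, 0.247489795088768), (0.19100716710090637, 0.13403072953224182), 87.59152221679688)
rack side 669 ((0.5006772875785828, 0.24400730431079865), (0.1924581378698349, 0.08086199313402176), 87.70350646972656)
```

```bash
cat > go.py <<'E'
import sys,numpy as np
from scipy.spatial.transform import Rotation as Ro
from bench import r
# target x y of axis, z of grasp point, world yaw of tool y (mod pi)
def go(x,y,z,yaw,gp=.054):
    o=r.get_obs(); R=Ro.from_rotvec(o["orientation"]); p=np.array(o["tcp_pos"])
    ty=R.as_matrix()[:,1]; cur=np.arctan2(ty[1],ty[0])
    dy=(yaw-cur+np.pi/2)%np.pi-np.pi/2
    ex=np.array([-np.sin(cur+dy),np.cos(cur+dy),0]);Y=np.array([np.cos(cur+dy),np.sin(cur+dy),0])
    T=Ro.from_matrix(np.c_[np.cross(Y,[0,0,-1]),Y,[0,0,-1]])
    print("t",round(float(o["clock"]),2),"grasp",np.round(p+R.apply([0,0,gp]),4),"F",np.round(o["contact_force"],2),"w",round(float(o["grip_width"]),4),"J",np.round(o["joints"],2))
    print("shift",np.round(R.inv().apply(np.array([x,y,z+gp])-p),4),"turn",np.round((R.inv()*T).as_rotvec(),4))
if __name__=="__main__": go(*map(float,sys.argv[1:]))
E
python3 go.py .4992 .201 .2 0.04
python3 - <<'E'
from m import *; import cv2
for n in("scene","side"):
    P,c=cloud(np.load(f"pics/{n}.npz")); h=cv2.cvtColor(c[None],cv2.COLOR_BGR2HSV)[0].astype(int)
    s=(h[:,0]<12)&(h[:,1]>190)&(h[:,2]>110)&(P[:,2]>.02)&(P[:,2]<.2)&(P[:,1]>-.05)&(P[:,1]<.4)&(P[:,0]<.75)
    Q=P[s]
    for k in(Q[:,0]<.51,Q[:,0]>=.51):
        if k.any():print(n,k.sum(),np.round(np.median(Q[k],0),3),np.round(Q[k].max(0),3),np.round(Q[k].min(0),3))
    for lo,hi,rad in((.03,.08,.034),(.003,.018,.056)):
        q=np.hypot(P[:,0]-.592,P[:,1]+.0655); s=(P[:,2]>lo)&(P[:,2]<hi)&(abs(q-rad)<.008)
        f=circ(P[s],[.592,-.0655],rad); print("sock",n,rad,s.sum(),np.round(f.x,4),np.std(f.fun))
E
```

```text
t 0.1 grasp [0.2718 0.6173 0.2491] F [-0.12  0.03 -0.07] w 0.0849 J [-1.26  0.48  0.02  1.56 -0.01  1.11 -0.08]
shift [-0.3758 -0.2894  0.0495] turn [-1.400e-03  1.000e-03  1.116e+00]
sock scene 0.034 583 [ 0.5919 -0.065 ] 0.0010117501719025103
sock scene 0.056 296 [ 0.5919 -0.0653] 0.0016055637060966017
sock side 0.034 435 [ 0.5915 -0.0658] 0.0011616010722787131
sock side 0.056 259 [ 0.5917 -0.0653] 0.002202689196918773
```

Units first: shifts go in units of 25 mm and turns go in units of 0.25 rad. So -0.19 m is -7.6, -0.152 m is -6.08, 0.7 rad is 2.8.

```bash
echo '[[-1.52, -1.16, 0, 0, 0, 0.56], [-3.04, -2.32, 0, 0, 0, 1.12], [-4.56, -3.48, 0, 0, 0, 1.68], [-6.08, -4.64, 0, 0, 0, 2.24], [-7.6, -5.8, 0, 0, 0, 2.8]]' > path.dat && python3 -m pendant path.dat 0.055 25; python3 go.py .4992 .201 .23 0.04
python3 - <<'E'
from m import *; import cv2
for n in("scene","side"):
    P,c=cloud(np.load(f"pics/{n}.npz")); c=c.astype(int)
    s=(c[:,2]>170)&(c[:,0]<60)&(c[:,1]<125)&(P[:,2]>.02)&(P[:,2]<.2)&(P[:,1]>-.05)&(P[:,1]<.4)&(P[:,0]<.75)
    Q=P[s]
    for k in(Q[:,0]<.5,Q[:,0]>=.5):
        if k.any():print(n,k.sum(),np.round(np.median(Q[k],0),3),np.round(Q[k].max(0),3),np.round(Q[k].min(0),3))
E
```

```text
clock: 0.6
tcp_pos: [0.388, 0.4065, 0.3036]
orientation: [-1.669, -2.661, 0.001]
contact_force: [0.5, 0.6, 0.6]
grip_width: 0.055
gripper_force: 0.0
t 0.6 grasp [0.388  0.4065 0.2496] F [0.45 0.57 0.65] w 0.055 J [-1.1   0.29  0.22  1.84 -0.08  1.01 -0.4 ]
shift [-0.2334  0.0107  0.0197] turn [-4.000e-04  2.000e-04  4.103e-01]
scene 6 [0.617 0.164 0.028] [0.632 0.167 0.053] [0.61  0.158 0.021]
side 39 [0.396 0.187 0.057] [0.413 0.206 0.107] [0.371 0.172 0.05 ]
side 30 [0.608 0.151 0.06 ] [0.63  0.163 0.108] [0.589 0.133 0.052]
```

To row units: -0.2334 m is -9.336, -0.188 m is -7.52, 0.41 rad is 1.64.

```bash
echo '[[-1.88, 0.08, 0, 0, 0, 0.4], [-3.76, 0.16, 0, 0, 0, 0.8], [-5.64, 0.24, 0, 0, 0, 1.2], [-7.52, 0.32, 0.4, 0, 0, 1.64], [-9.336, 0.428, 0.788, 0, 0, 1.64]]' > path.dat && python3 -m pendant path.dat; echo '[[0, 0, 0, 0, 0, 0]]' > path.dat && python3 -m pendant path.dat; python3 go.py .4992 .201 .095 0.04;  python3 - <<'E'
from bench import *; import cv2,numpy as np
ci=camera_info("wrist"); im,d=grab_frame("wrist"); cv2.imwrite("pics/w1.png",im)
np.savez("pics/w1.npz",im=im,d=d,K=ci["camera_matrix"],R=ci["R"],t=ci["t"])
E
```

```text
clock: 1.1
tcp_pos: [0.5004, 0.2017, 0.2841]
orientation: [2.173, 2.269, 0.001]
contact_force: [0.4, 0.9, 0.1]
grip_width: 0.0551
gripper_force: 0.0
clock: 1.2
tcp_pos: [0.5019, 0.1963, 0.2832]
orientation: [2.18, 2.259, -0.005]
contact_force: [-0.2, -0.5, 1.0]
grip_width: 0.0548
gripper_force: 0.0
t 1.2 grasp [0.5019 0.1961 0.2292] F [-0.15 -0.47  1.05] w 0.0548 J [-0.82  0.29  0.4   1.92 -0.13  0.96 -0.32]
shift [ 0.0053 -0.0025  0.1342] turn [-0.0005  0.0039 -0.0045]
```

View pics/w1.png

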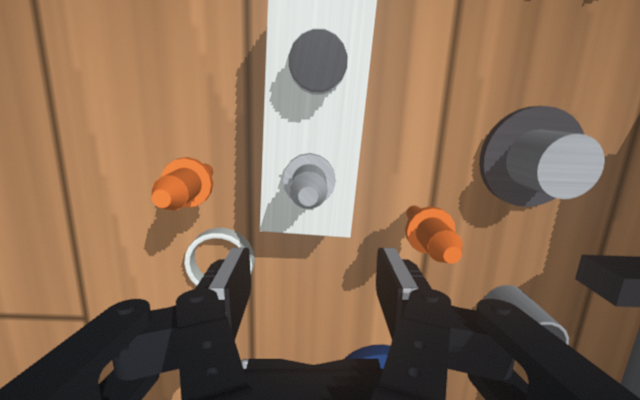

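The wrist view shows the centre's nose at (308,192), the plug at (318,60), and the orange look-alikes on either side, at (170,190) and (440,240).

```bash
cat >> m.py <<'E'
def fit(n,c,lo,hi,rad,tol=.008):
    P=cloud(np.load(f"pics/{n}.npz"))[0]; q=np.hypot(P[:,0]-c[0],P[:,1]-c[1])
    P=P[(P[:,2]>lo)&(P[:,2]<hi)&(abs(q-rad)<tol)]
    if len(P)<8: print(n,"few",len(P)); return
    f=circ(P,c,rad); print(n,rad,len(P),np.round(f.x,4),"std",np.round(np.std(f.fun),4))
E
python3 - <<'E'
from m import *
for n in("w1","scene","side"): fit(n,[.4992,.201],.077,.105,.014)
d=np.load("pics/w1.npz"); print(ray(d,308,196,.123))
P=cloud(d)[0]; s=(abs(P[:,2]-.1225)<.002)&(np.hypot(P[:,0]-.5,P[:,1]-.2)<.02); print(s.sum(),P[s].mean(0))
E
python3 go.py .4992 .2005 .15 0.04
```

```text
w1 0.014 205 [0.4968 0.2043] std 0.0001
scene 0.014 196 [0.4994 0.2017] std 0.0007
side 0.014 92 [0.4989 0.2005] std 0.0013
[0.49712977 0.20492296]
390 [0.49674498 0.2052961  0.12314426]
t 1.25 grasp [0.5007 0.1997 0.2295] F [-0.87  1.3  -0.89] w 0.0551 J [-0.82  0.29  0.4   1.92 -0.13  0.96 -0.32]
shift [ 0.0009 -0.0015  0.0795] turn [-0.001   0.0019 -0.0008]
```

To row units: 0.085 m is 3.4, 0.07 m is 2.8.

```bash
echo '[[0.04, -0.06, 1.4, 0, 0, 0], [0.04, -0.06, 2.8, 0, 0, 0], [0.04, -0.06, 3.4, 0, 0, 0], [0.04, -0.06, 3.4, 0, 0, 0]]' > path.dat && python3 -m pendant path.dat;python3 - <<'E'
from bench import *; import cv2,numpy as np
from m import *
ci=camera_info("wrist"); im,d=grab_frame("wrist")
np.savez("pics/w2.npz",im=im,d=d,K=ci["camera_matrix"],R=ci["R"],t=ci["t"])
fit("w2",[.4992,.201],.077,.105,.014)
E
python3 go.py .4992 .2015 .096 0.04
```

```text
clock: 1.65
tcp_pos: [0.4963, 0.2054, 0.1969]
orientation: [-2.166, -2.273, 0.007]
contact_force: [-0.7, -0.1, 0.6]
grip_width: 0.0549
gripper_force: 0.0
w2 0.014 740 [0.4969 0.2044] std 0.0002
t 1.7 grasp [0.4972 0.2055 0.1445] F [ 0.12  0.24 -0.33] w 0.0545 J [-0.8   0.4   0.36  2.   -0.2   0.78 -0.27]
shift [-0.0041  0.0018  0.0485] turn [-0.0022  0.0008  0.0078]
```

```bash
for i in 1 2 3; do echo '[[0, 0, 0, 0, 0, 0]]' > path.dat && python3 -m pendant path.dat|sed -n 2p; done; python3 go.py .498 .2025 .096 0.04
python3 - <<'E'
from bench import *; import numpy as np
from m import *
for i in(3,4):
    ci=camera_info("wrist"); im,d=grab_frame("wrist")
    np.savez(f"pics/w{i}.npz",im=im,d=d,K=ci["camera_matrix"],R=ci["R"],t=ci["t"])
    fit(f"w{i}",[.4992,.201],.077,.105,.014); print(r.get_obs()["tcp_pos"])
E
```

```text
tcp_pos: [0.4986, 0.2056, 0.2002]
tcp_pos: [0.4989, 0.2053, 0.2005]
tcp_pos: [0.4988, 0.205, 0.2003]
t 2.0 grasp [0.4989 0.2051 0.1463] F [ 0.04  0.59 -0.18] w 0.0549 J [-0.8   0.4   0.36  2.   -0.2   0.78 -0.27]
shift [-0.0026 -0.001   0.0503] turn [ 0.0017 -0.0012  0.0063]
w3 0.014 692 [0.4969 0.2044] std 0.0002
[0.49867788 0.20489213 0.20008296]
w4 0.014 692 [0.4969 0.2044] std 0.0002
[0.49859522 0.20479774 0.19988873]
```

To row units: 0.0495 m is 1.98, 0.045 m is 1.8, 0.006 rad is 0.024.

```bash
echo '[[-0.088, -0.04, 1, 0, 0, 0.012], [-0.088, -0.04, 1.8, 0, 0, 0.024], [-0.088, -0.04, 1.98, 0, 0, 0.024], [-0.088, -0.04, 1.98, 0, 0, 0.024], [-0.088, -0.04, 1.98, 0, 0, 0.024]]' > path.dat && python3 -m pendant path.dat; python3 go.py .498 .2028 .096 0.04; echo '[[0, 0, 0, 0, 0, 0], [0, 0, 0, 0, 0, 0], [0, 0, 0, 0, 0, 0], [0, 0, 0, 0, 0, 0], [0, 0, 0, 0, 0, 0]]' > path.dat && python3 -m pendant path.dat 0 40;  python3 go.py .498 .2028 .096 0.04
```

```text
clock: 2.6
tcp_pos: [0.498, 0.2025, 0.1506]
orientation: [2.176, 2.265, 0.002]
contact_force: [-0.2, -0.1, -0.3]
grip_width: 0.055
gripper_force: 0.0
t 2.6 grasp [0.4981 0.2026 0.0966] F [-0.16 -0.09 -0.3 ] w 0.055 J [-0.76  0.47  0.33  2.03 -0.24  0.67 -0.24]
shift [0.0003 0.     0.0006] turn [ 0.0012 -0.0006 -0.0001]
clock: 3.1
tcp_pos: [0.498, 0.2026, 0.1507]
orientation: [2.176, 2.265, 0.003]
contact_force: [-1.0, -0.1, 5.1]
grip_width: 0.0268
gripper_force: 39.1
t 3.1 grasp [0.4981 0.2027 0.0967] F [-1.01 -0.11  5.08] w 0.0268 J [-0.76  0.47  0.33  2.03 -0.24  0.67 -0.24]
shift [0.0002 0.     0.0007] turn [ 0.0014 -0.001  -0.0001]
```

To row units: -0.12 m is -4.8, -0.085 m is -3.4.

```bash
echo '[[0, 0, -0.6, 0, 0, 0], [0, 0, -1.8, 0, 0, 0], [0, 0, -3.4, 0, 0, 0], [0, 0, -4.8, 0, 0, 0], [0, 0, -4.8, 0, 0, 0]]' > path.dat && python3 -m pendant path.dat; echo '[[0, 0, 0, 0, 0, 0], [0, 0, 0, 0, 0, 0], [0, 0, 0, 0, 0, 0]]' > path.dat && python3 -m pendant path.dat; python3 go.py .5918 -.0653 .215 0.04
python3 - <<'E'
from bench import *; import numpy as np,cv2
ci=camera_info("wrist"); im,d=grab_frame("wrist")
np.savez(f"pics/h1.npz",im=im,d=d,K=ci["camera_matrix"],R=ci["R"],t=ci["t"]);cv2.imwrite("pics/h1.png",im)
E
```

```text
clock: 3.6
tcp_pos: [0.4995, 0.203, 0.2742]
orientation: [2.176, 2.264, 0.013]
contact_force: [0.8, 0.2, -1.9]
grip_width: 0.0268
gripper_force: 40.2
clock: 3.9
tcp_pos: [0.4965, 0.202, 0.2681]
orientation: [-2.176, -2.265, 0.005]
contact_force: [-0.1, 0.3, -2.6]
grip_width: 0.0269
gripper_force: 40.2
t 3.9 grasp [0.4964 0.2019 0.2141] F [-0.15  0.26 -2.63] w 0.0269 J [-0.83  0.3   0.4   1.95 -0.15  0.93 -0.32]
shift [-0.2709  0.0845 -0.0007] turn [-0.0028  0.0016  0.    ]
```

View pics/h1.png

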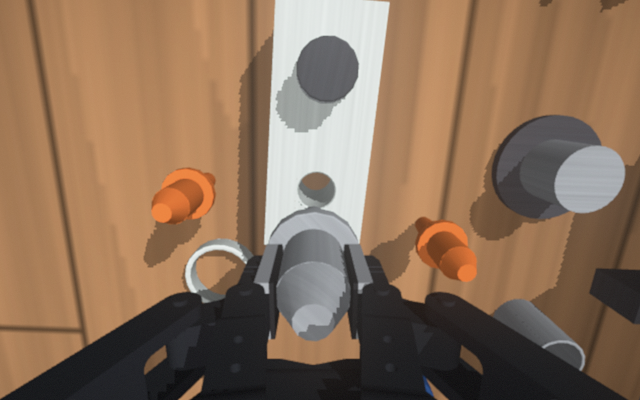

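The centre is held between the pads with its nose at (313,320), and the empty hole shows at (317,190).

```bash
echo '[[-1.4, 0.44, 0, 0, 0, 0], [-3.2, 1, 0, 0, 0, 0], [-5, 1.56, 0, 0, 0, 0], [-6.8, 2.12, 0, 0, 0, 0], [-8, 2.5, 0, 0, 0, 0]]' > path.dat && python3 -m pendant path.dat; echo '[[-1.2, 0.4, 0, 0, 0, 0], [-2.4, 0.76, 0, 0, 0, 0], [-2.84, 0.88, 0, 0, 0, 0], [-2.84, 0.88, 0, 0, 0, 0], [-2.84, 0.88, 0, 0, 0, 0]]' > path.dat && python3 -m pendant path.dat;echo '[[0, 0, 0, 0, 0, 0], [0, 0, 0, 0, 0, 0]]' > path.dat && python3 -m pendant path.dat; python3 go.py .5918 -.0653 .215 0.04
python3 - <<'E'
from bench import *; import numpy as np,cv2
from m import *
for n in("wrist","scene","side"):
    ci=camera_info(n); im,d=grab_frame(n); cv2.imwrite(f"pics/k_{n}.png",im)
    np.savez(f"pics/k_{n}.npz",im=im,d=d,K=ci["camera_matrix"],R=ci["R"],t=ci["t"])
    g=np.array(r.get_obs()["tcp_pos"])-[0,0,.054]
    c=[.592,-.0653]
    fit("k_"+n,c,.03,.08,.034); fit("k_"+n,c,.003,.018,.056)
    fit("k_"+n,g[:2],g[2]-.02,g[2]+.008,.014,.006); fit("k_"+n,g[:2],g[2]-.085,g[2]-.035,.0105,.006)
E
```

```text
clock: 4.45
tcp_pos: [0.5681, 0.0009, 0.269]
orientation: [2.18, 2.261, -0.003]
contact_force: [0.0, 0.5, -1.6]
grip_width: 0.0267
gripper_force: 40.1
clock: 4.95
tcp_pos: [0.5923, -0.0638, 0.2689]
orientation: [-2.174, -2.265, 0.001]
contact_force: [-0.2, -0.0, -3.4]
grip_width: 0.0268
gripper_force: 40.1
clock: 5.15
tcp_pos: [0.5925, -0.0633, 0.2695]
orientation: [-2.173, -2.267, -0.0]
contact_force: [0.1, -0.7, -2.1]
grip_width: 0.0267
gripper_force: 40.1
t 5.15 grasp [ 0.5925 -0.0633  0.2155] F [ 0.12 -0.75 -2.15] w 0.0267 J [-0.37  0.41  0.48  1.81 -0.23  0.97  0.25]
shift [-0.002  -0.0008  0.0005] turn [-0.0005 -0.0007  0.0025]
k_wrist 0.034 433 [ 0.5892 -0.0625] std 0.0001
k_wrist 0.056 53 [ 0.5894 -0.0625] std 0.0015
k_wrist 0.014 2042 [ 0.5916 -0.0612] std 0.0014
k_wrist 0.0105 18 [ 0.5906 -0.064 ] std 0.0002
k_scene 0.034 591 [ 0.5919 -0.065 ] std 0.0012
k_scene 0.056 295 [ 0.5917 -0.0651] std 0.0015
k_scene 0.014 190 [ 0.5928 -0.0637] std 0.0019
k_scene 0.0105 179 [ 0.5935 -0.0645] std 0.0015
k_side 0.034 429 [ 0.5915 -0.0657] std 0.0009
k_side 0.056 264 [ 0.5916 -0.0653] std 0.0021
k_side 0.014 124 [ 0.5941 -0.0664] std 0.002
k_side 0.0105 116 [ 0.5933 -0.0654] std 0.0015
```

View pics/k_side.png

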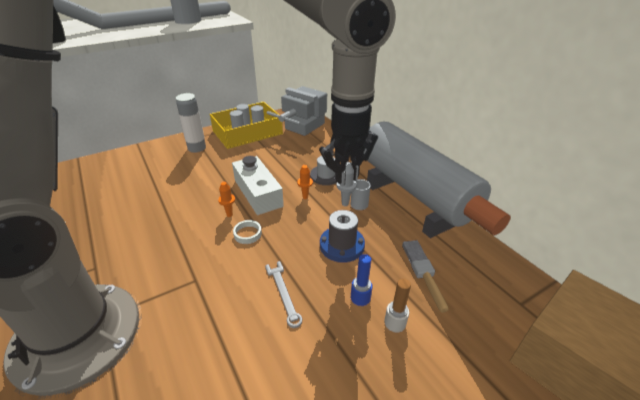

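The side view shows the centre at (347,185), upright and above the socket (343,220). All three cameras put it about 1.7 mm too far in x.

```bash
echo '[[-0.016, -0.068, 0.8, 0, 0, 0], [-0.016, -0.068, 1.8, 0, 0, 0], [-0.016, -0.068, 2.48, 0, 0, 0], [-0.016, -0.068, 2.8, 0, 0, 0], [-0.016, -0.068, 2.8, 0, 0, 0]]' > path.dat && python3 -m pendant path.dat; echo '[[0, 0, 0, 0, 0, 0], [0, 0, 0, 0, 0, 0], [0, 0, 0, 0, 0, 0]]' > path.dat && python3 -m pendant path.dat; echo '[[0, 0, 0.08, 0, 0, 0], [0, 0, 0.16, 0, 0, 0], [0, 0, 0.16, 0, 0, 0], [0, 0, 0.16, 0, 0, 0]]' > path.dat && python3 -m pendant path.dat; echo '[[0, 0, 0.08, 0, 0, 0], [0, 0, 0.12, 0, 0, 0], [0, 0, 0.12, 0, 0, 0], [0, 0, 0.12, 0, 0, 0]]' > path.dat && python3 -m pendant path.dat
```

```text
clock: 5.8
tcp_pos: [0.5905, -0.0653, 0.1988]
orientation: [-2.175, -2.265, 0.002]
contact_force: [0.2, -0.3, -2.7]
grip_width: 0.0269
gripper_force: 40.1
clock: 6.1
tcp_pos: [0.5915, -0.0655, 0.2006]
orientation: [2.176, 2.265, 0.002]
contact_force: [-0.1, 0.7, -3.1]
grip_width: 0.0266
gripper_force: 40.1
clock: 6.5
tcp_pos: [0.591, -0.0653, 0.1955]
orientation: [-2.176, -2.265, 0.0]
contact_force: [0.3, 1.6, -2.5]
grip_width: 0.0269
gripper_force: 40.1
clock: 6.9
tcp_pos: [0.591, -0.0653, 0.1925]
orientation: [-2.176, -2.265, -0.0]
contact_force: [0.0, 2.1, -3.0]
grip_width: 0.0266
gripper_force: 40.1
```

```bash
echo '[[0.028, 0, 0.04, 0, 0, 0], [0.028, 0, 0.08, 0, 0, 0], [0.028, 0, 0.08, 0, 0, 0], [0.028, 0, 0.08, 0, 0, 0]]' > path.dat && python3 -m pendant path.dat; echo '[[0, 0, 0.04, 0, 0, 0], [0, 0, 0.06, 0, 0, 0], [0, 0, 0.06, 0, 0, 0], [0, 0, 0.06, 0, 0, 0]]' > path.dat && python3 -m pendant path.dat ; echo '[[0, 0, 0.04, 0, 0, 0], [0, 0, 0.06, 0, 0, 0], [0, 0, 0.06, 0, 0, 0], [0, 0, 0.06, 0, 0, 0]]' > path.dat && python3 -m pendant path.dat
```

```text
clock: 7.3
tcp_pos: [0.591, -0.0649, 0.1906]
orientation: [2.177, 2.265, -0.0]
contact_force: [-0.3, 2.2, -2.2]
grip_width: 0.0266
gripper_force: 40.0
clock: 7.7
tcp_pos: [0.591, -0.0648, 0.1891]
orientation: [-2.176, -2.265, -0.0]
contact_force: [0.1, 2.4, -2.4]
grip_width: 0.0267
gripper_force: 40.0
clock: 8.1
tcp_pos: [0.591, -0.0647, 0.1876]
orientation: [-2.176, -2.266, -0.0]
contact_force: [-0.2, 2.9, -1.5]
grip_width: 0.0268
gripper_force: 40.0
```

To row units: 0.0015 m is 0.06, 0.0008 m is 0.032.

```bash
echo '[[0.032, 0, 0, 0, 0, 0], [0.06, 0, 0, 0, 0, 0], [0.06, 0, 0, 0, 0, 0], [0.06, 0, 0, 0, 0, 0]]' > path.dat && python3 -m pendant path.dat; echo '[[0, 0, 0.04, 0, 0, 0], [0, 0, 0.06, 0, 0, 0], [0, 0, 0.06, 0, 0, 0], [0, 0, 0.06, 0, 0, 0]]' > path.dat && python3 -m pendant path.dat ; echo '[[0, 0, 0.04, 0, 0, 0], [0, 0, 0.04, 0, 0, 0], [0, 0, 0.04, 0, 0, 0]]' > path.dat && python3 -m pendant path.dat
```

```text
clock: 8.5
tcp_pos: [0.5908, -0.0639, 0.1877]
orientation: [2.177, 2.265, -0.001]
contact_force: [0.4, -0.2, -2.3]
grip_width: 0.0271
gripper_force: 40.0
clock: 8.9
tcp_pos: [0.5909, -0.0635, 0.1861]
orientation: [2.177, 2.265, -0.0]
contact_force: [0.3, -0.2, -2.4]
grip_width: 0.0267
gripper_force: 40.0
clock: 9.2
tcp_pos: [0.5908, -0.0636, 0.1851]
orientation: [-2.177, -2.265, 0.0]
contact_force: [-0.2, -1.0, -2.8]
grip_width: 0.0267
gripper_force: 40.0
```

To row units: 0.0015 m is 0.06, 0.001 m is 0.04.

```bash
echo '[[-0.012, 0, 0.04, 0, 0, 0], [-0.012, 0, 0.06, 0, 0, 0], [-0.012, 0, 0.06, 0, 0, 0]]' > path.dat && python3 -m pendant path.dat|grep -E "tcp|contact"; echo '[[0, 0, 0.04, 0, 0, 0], [0, 0, 0.04, 0, 0, 0], [0, 0, 0.04, 0, 0, 0]]' > path.dat && python3 -m pendant path.dat|grep -E "tcp|contact"
```

```text
tcp_pos: [0.5908, -0.0637, 0.1838]
contact_force: [-1.9, -1.5, 1.1]
tcp_pos: [0.5909, -0.0637, 0.1829]
contact_force: [-2.6, -0.9, 4.0]
```

To row units: 0.001 m is 0.04.

```bash
echo '[[0, 0, 0.04, 0, 0, 0], [0, 0, 0.04, 0, 0, 0], [0, 0, 0.04, 0, 0, 0]]' > path.dat && python3 -m pendant path.dat|grep -E "tcp|contact"
```

```text
tcp_pos: [0.5909, -0.0637, 0.1819]
contact_force: [-3.5, -0.5, 5.5]
```

```bash
echo '[[0, -0.032, -0.06, 0, 0, 0], [0, -0.032, -0.06, 0, 0, 0], [0, -0.032, -0.06, 0, 0, 0]]' > path.dat && python3 -m pendant path.dat|grep -E "tcp|contact";echo '[[0, 0, 0, 0, 0, 0], [0, 0, 0, 0, 0, 0], [0, 0, 0, 0, 0, 0], [0, 0, 0, 0, 0, 0]]' > path.dat && python3 -m pendant path.dat 0.055; echo '[[0, 0, -0.8, 0, 0, 0], [0, 0, -2, 0, 0, 0], [0, 0, -3.6, 0, 0, 0], [0, 0, -4.8, 0, 0, 0], [0, 0, -4.8, 0, 0, 0]]' > path.dat && python3 -m pendant path.dat;echo '[[0, 0, 0, 0, 0, 0], [0, 0, 0, 0, 0, 0]]' > path.dat && python3 -m pendant path.dat; python3 go.py .5629 -.3019 .2 0.3
python3 - <<'E'
from bench import *; import numpy as np,cv2
from m import *
for n in("wrist","scene","side"):
    ci=camera_info(n); im,d=grab_frame(n); cv2.imwrite(f"pics/s_{n}.png",im)
    np.savez(f"pics/s_{n}.npz",im=im,d=d,K=ci["camera_matrix"],R=ci["R"],t=ci["t"])
    c=[.5915,-.0653]
    fit("s_"+n,c,.03,.08,.034); fit("s_"+n,c,.113,.134,.014,.006)
    P=cloud(np.load(f"pics/s_{n}.npz"))[0]; q=np.hypot(P[:,0]-c[0],P[:,1]-c[1])
    s=P[(q<.008)&(P[:,2]>.13)&(P[:,2]<.18)]; f=s[s[:,2]>s[:,2].max()-.004]; print("nose",len(f),f.mean(0),s[:,2].max())
    s=(q>.018)&(q<.021)&(P[:,2]>.09); print("collar top",np.median(P[s,2])); s=(q>.026)&(q<.032)&(P[:,2]>.08);print("face",np.median(P[s,2]))
cv2.imwrite("pics/s_c.png",np.hstack([cv2.resize(cv2.imread("pics/s_side.png")[150:270,280:400],(400,400)),cv2.resize(cv2.imread("pics/s_wrist.png"),(400,400))]))
E
```

```text
tcp_pos: [0.5904, -0.0636, 0.1827]
contact_force: [2.5, -1.6, -7.7]
clock: 10.8
tcp_pos: [0.5903, -0.0635, 0.1835]
orientation: [2.176, 2.266, 0.001]
contact_force: [0.2, -0.7, 0.1]
grip_width: 0.0547
gripper_force: 0.0
clock: 11.3
tcp_pos: [0.5922, -0.0643, 0.308]
orientation: [2.173, 2.261, 0.01]
contact_force: [0.2, -0.4, -0.3]
grip_width: 0.0548
gripper_force: 0.0
clock: 11.5
tcp_pos: [0.5895, -0.0634, 0.3022]
orientation: [-2.175, -2.265, 0.002]
contact_force: [-0.4, -0.0, -0.2]
grip_width: 0.0552
gripper_force: 0.0
t 11.5 grasp [ 0.5894 -0.0634  0.2482] F [-0.36 -0.05 -0.18] w 0.0552 J [-0.38  0.37  0.5   1.79 -0.2   1.04  0.23]
shift [-0.2372 -0.0361  0.0482] turn [-0.0018 -0.0005 -0.2598]
s_wrist 0.034 314 [ 0.5891 -0.0625] std 0.0001
s_wrist 0.014 204 [ 0.589  -0.0621] std 0.0001
nose 270 [ 0.5901512  -0.06321683  0.15579297] 0.15774694436382938
collar top 0.30816152415536413
face 0.30515303602188604
s_scene 0.034 581 [ 0.5919 -0.0651] std 0.0008
s_scene 0.014 124 [ 0.5918 -0.0648] std 0.0008
nose 27 [ 0.59259685 -0.06392289  0.15412176] 0.15546206234847335
collar top 0.3145871970516786
face 0.30848701569046966
s_side 0.034 437 [ 0.5915 -0.0657] std 0.0009
s_side 0.014 87 [ 0.5914 -0.0658] std 0.0009
nose 20 [ 0.59046632 -0.06610889  0.1536533 ] 0.15548470881441642
collar top 0.10754604745931587
face 0.3011830913373012
```

View pics/s_c.png

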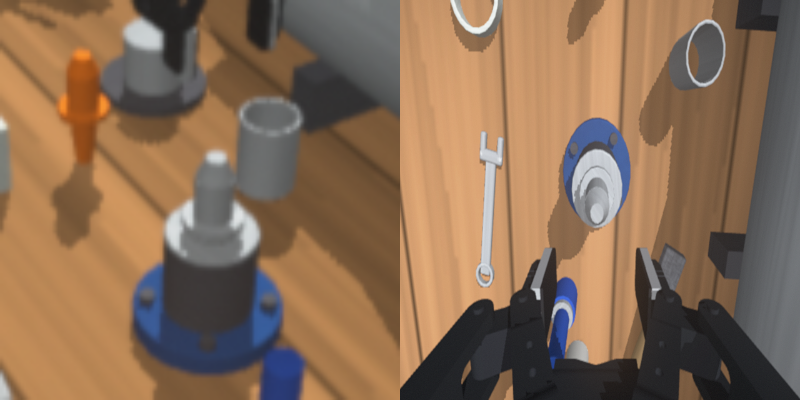

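The crop shows the centre standing coaxial in the socket, about 8 mm proud (nose z ≈ 0.1555). The wrist view shows the blue mallet beside the left finger.

```bash
echo '[[-1.2, -0.2, 0, 0, 0, -0.2], [-3, -0.48, 0, 0, 0, -0.4], [-4.8, -0.76, 0, 0, 0, -0.64], [-6.6, -1, 0, 0, 0, -0.84], [-8, -1.24, 0, 0, 0, -1.04]]' > path.dat && python3 -m pendant path.dat 0.05 | grep tcp; echo '[[-0.8, 0, 0, 0, 0, 0], [-1.2, 0, 0, 0, 0, 0], [-1.36, 0, 0, 0, 0, 0], [-1.36, 0, 0, 0, 0, 0], [-1.36, 0, 0, 0, 0, 0]]' > path.dat && python3 -m pendant path.dat|grep tcp;echo '[[0, 0, 0, 0, 0, 0], [0, 0, 0, 0, 0, 0]]' > path.dat && python3 -m pendant path.dat|grep tcp; python3 go.py .5617 -.3005 .092 0.3
python3 - <<'E'
from bench import *; import numpy as np,cv2
from m import *
n="wrist"; ci=camera_info(n); im,d=grab_frame(n); cv2.imwrite(f"pics/m_{n}.png",im)
np.savez(f"pics/m_{n}.npz",im=im,d=d,K=ci["camera_matrix"],R=ci["R"],t=ci["t"])
fit("m_wrist",[.5617,-.3005],.06,.12,.0125,.006);fit("m_wrist",[.5617,-.3005],.005,.04,.022,.006)
for n in("scene","side"):
    P=cloud(np.load(f"pics/{n}.npz"))[0]; q=P[:,:2]-[.562,-.3005]; u=q@[np.cos(.3),np.sin(.3)]; v=q@[-np.sin(.3),np.cos(.3)]
    s=(abs(u)<.06)&(abs(v)<.05)&(np.hypot(u,v)>.028)&(P[:,2]>.015); print(s.sum(), np.round(P[s].max(0),3) if s.any() else "")
E
```

```text
tcp_pos: [0.5661, -0.2677, 0.3025]
tcp_pos: [0.5776, -0.2955, 0.3028]
tcp_pos: [0.5774, -0.2962, 0.3033]
t 12.85 grasp [ 0.5774 -0.2962  0.2493] F [0.62 0.51 0.35] w 0.0501 J [ 0.03  0.47  0.49  1.65 -0.24  1.09  0.89]
shift [ 0.0005 -0.0163  0.1572] turn [ 0.0002 -0.0004  0.0014]
m_wrist 0.0125 391 [ 0.5604 -0.2993] std 0.0002
m_wrist 0.022 167 [ 0.5604 -0.2994] std 0.0001
0 
0
```

View pics/m_wrist.png

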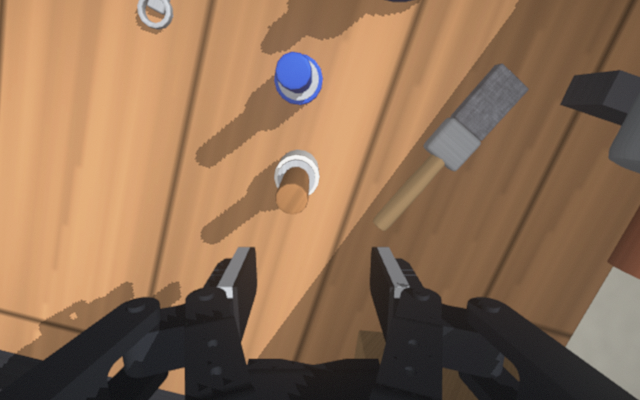

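The wrist view shows the white mallet's handle at (292,195), the blue one clear of it at (298,75), and the hammer off to the right.

```bash
echo '[[0.02, -0.652, 0.8, 0, 0, 0], [0.02, -0.652, 2.4, 0, 0, 0], [0.02, -0.652, 3.6, 0, 0, 0], [0.02, -0.652, 3.6, 0, 0, 0], [0.02, -0.652, 3.6, 0, 0, 0]]' > path.dat && python3 -m pendant path.dat | grep tcp; python3 go.py .5617 -.3007 .092 0.3
```

```text
tcp_pos: [0.5617, -0.3016, 0.2137]
t 13.4 grasp [ 0.5617 -0.3016  0.1597] F [ 0.25 -1.17  1.21] w 0.0504 J [ 0.07  0.54  0.45  1.75 -0.29  0.91  0.94]
shift [0.0008 0.0003 0.0677] turn [-0.0002 -0.      0.0001]
```

```bash
echo '[[0, 0, 1.2, 0, 0, 0], [0, 0, 2.2, 0, 0, 0], [0, 0, 2.68, 0, 0, 0], [0, 0, 2.68, 0, 0, 0], [0, 0, 2.68, 0, 0, 0]]' > path.dat && python3 -m pendant path.dat | grep tcp; echo '[[0, 0, 0, 0, 0, 0], [0, 0, 0, 0, 0, 0], [0, 0, 0, 0, 0, 0], [0, 0, 0, 0, 0, 0], [0, 0, 0, 0, 0, 0]]' > path.dat && python3 -m pendant path.dat 0 80; python3 go.py .5617 -.3007 .092 0.3; echo '[[0, 0, -0.4, 0, 0, 0], [0, 0, -1.6, 0, 0, 0], [0, 0, -3.2, 0, 0, 0], [0, 0, -4.8, 0, 0, 0], [0, 0, -6.4, 0, 0, 0]]' > path.dat && python3 -m pendant path.dat;echo '[[0, 0, -0.4, 0, 0, 0], [0, 0, -0.4, 0, 0, 0], [0, 0, -0.4, 0, 0, 0], [0, 0, -0.4, 0, 0, 0]]' > path.dat && python3 -m pendant path.dat; python3 go.py .5903 -.0637 .262 0.3
```

```text
tcp_pos: [0.5623, -0.3022, 0.1479]
clock: 14.4
tcp_pos: [0.5624, -0.302, 0.1479]
orientation: [1.863, 2.526, 0.001]
contact_force: [-0.0, 0.8, 6.9]
grip_width: 0.0235
gripper_force: 78.0
t 14.4 grasp [ 0.5625 -0.3021  0.0939] F [-0.03  0.8   6.91] w 0.0235 J [ 0.1   0.63  0.41  1.79 -0.34  0.79  0.98]
shift [ 0.0015 -0.0002  0.0019] turn [ 0.0022  0.0016 -0.0001]
clock: 14.9
tcp_pos: [0.5606, -0.3012, 0.3076]
orientation: [-1.864, -2.527, 0.001]
contact_force: [1.7, -0.2, -5.4]
grip_width: 0.0236
gripper_force: 78.9
clock: 15.3
tcp_pos: [0.5605, -0.3007, 0.3135]
orientation: [-1.862, -2.525, 0.002]
contact_force: [-0.3, -0.4, -4.6]
grip_width: 0.0234
gripper_force: 79.7
t 15.3 grasp [ 0.5602 -0.3006  0.2595] F [-0.28 -0.41 -4.56] w 0.0234 J [ 0.03  0.44  0.5   1.67 -0.23  1.1   0.9 ]
shift [ 0.2176  0.0986 -0.0022] turn [-0.0036 -0.003   0.0001]
```

To row units: 0.185 m is 7.4, 0.15 m is 6.

```bash
echo '[[1.2, 0.54, -0.4, 0, 0, 0], [2.8, 1.28, -0.4, 0, 0, 0], [4.4, 2, -0.4, 0, 0, 0], [6, 2.72, -0.4, 0, 0, 0], [7.4, 3.36, -0.4, 0, 0, 0]]' > path.dat && python3 -m pendant path.dat | grep tcp; echo '[[0.8, 0.32, 0, 0, 0, 0], [1.304, 0.584, 0, 0, 0, 0], [1.304, 0.584, 0, 0, 0, 0], [1.304, 0.584, 0, 0, 0, 0], [1.304, 0.584, 0, 0, 0, 0]]' > path.dat && python3 -m pendant path.dat|grep tcp;echo '[[0, 0, 0, 0, 0, 0], [0, 0, 0, 0, 0, 0]]' > path.dat && python3 -m pendant path.dat;python3 go.py .5903 -.0637 .262 0.3
python3 - <<'E'
from bench import *; import numpy as np,cv2
from m import *
for n in("scene","side"):
    ci=camera_info(n); im,d=grab_frame(n); cv2.imwrite(f"pics/t_{n}.png",im)
    np.savez(f"pics/t_{n}.npz",im=im,d=d,K=ci["camera_matrix"],R=ci["R"],t=ci["t"])
    c=[.5915,-.0653]
    fit("t_"+n,c,.113,.134,.014,.006); fit("t_"+n,c,.178,.215,.022,.008)
    o=r.get_obs(); print(o["tcp_pos"],o["contact_force"])
cv2.imwrite("pics/t_c.png",np.hstack([cv2.resize(cv2.imread(f"pics/t_{n}.png")[a:a+140,b:b+140],(400,400)) for n,a,b in(("side",120,270),("scene",100,220))]))
E
```

```text
tcp_pos: [0.5864, -0.0972, 0.3242]
tcp_pos: [0.591, -0.067, 0.326]
clock: 16.5
tcp_pos: [0.5912, -0.0658, 0.3263]
orientation: [1.867, 2.527, -0.0]
contact_force: [-0.9, 1.0, -4.8]
grip_width: 0.0233
gripper_force: 79.4
t 16.5 grasp [ 0.5912 -0.0658  0.2723] F [-0.92  0.98 -4.84] w 0.0233 J [-0.34  0.34  0.45  1.75 -0.17  1.08  0.46]
shift [ 0.0022 -0.0003  0.0103] turn [ 0.      0.0003 -0.0019]
t_scene 0.014 123 [ 0.5916 -0.0647] std 0.0008
t_scene 0.022 403 [ 0.5915 -0.0653] std 0.0008
[ 0.59124706 -0.06542209  0.32624614] [ 0.32487328  0.26874035 -4.7996305 ]
t_side 0.014 90 [ 0.5914 -0.0656] std 0.0008
t_side 0.022 277 [ 0.5915 -0.0656] std 0.0008
[ 0.59130609 -0.0651849   0.32628156] [ 0.08310222  0.58588311 -4.5431766 ]
```

View pics/t_c.png

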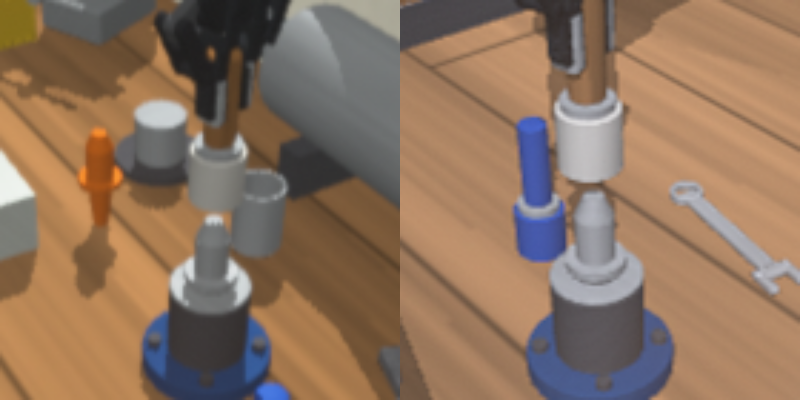

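The mallet is centred over the nose in both crops, with a gap of about 20 mm.

To row units: 0.017 m is 0.68, 0.014 m is 0.56.

```bash
echo '[[0, 0, 0.32, 0, 0, 0], [0, 0, 0.56, 0, 0, 0], [0, 0, 0.68, 0, 0, 0], [0, 0, 0.68, 0, 0, 0], [0, 0, 0.68, 0, 0, 0]]' > path.dat && python3 -m pendant path.dat | grep -E "tcp|con"; echo '[[0, 0, 0.04, 0, 0, 0], [0, 0, 0.08, 0, 0, 0], [0, 0, 0.08, 0, 0, 0], [0, 0, 0.08, 0, 0, 0]]' > path.dat && python3 -m pendant path.dat | grep -E "tcp|con"
```

```text
tcp_pos: [0.5914, -0.0646, 0.3091]
contact_force: [0.7, -0.5, -4.7]
tcp_pos: [0.5914, -0.0646, 0.3072]
contact_force: [0.6, 0.5, -5.2]
```

```bash
for i in 1 2; do echo '[[0, 0, 0.04, 0, 0, 0], [0, 0, 0.04, 0, 0, 0], [0, 0, 0.04, 0, 0, 0]]' > path.dat && python3 -m pendant path.dat | grep -E "tcp|con"; done
```

```text
tcp_pos: [0.5913, -0.0645, 0.3061]
contact_force: [0.3, -0.1, -4.8]
tcp_pos: [0.5913, -0.0645, 0.3051]
contact_force: [0.3, 0.5, -5.2]
```

```bash
for i in 1; do echo '[[0, 0, 0.04, 0, 0, 0], [0, 0, 0.04, 0, 0, 0], [0, 0, 0.04, 0, 0, 0]]' > path.dat && python3 -m pendant path.dat | grep -E "tcp|con"; done
```

```text
tcp_pos: [0.5914, -0.0645, 0.3042]
contact_force: [0.0, -0.7, -4.9]
```

```bash
for i in 1; do echo '[[0, 0, 0.04, 0, 0, 0], [0, 0, 0.04, 0, 0, 0], [0, 0, 0.04, 0, 0, 0]]' > path.dat && python3 -m pendant path.dat | grep -E "tcp|con"; done
```

```text
tcp_pos: [0.5913, -0.0645, 0.3031]
contact_force: [1.2, 0.6, -5.0]
```

```bash
for i in 1; do echo '[[0, 0, 0.04, 0, 0, 0], [0, 0, 0.04, 0, 0, 0], [0, 0, 0.04, 0, 0, 0]]' > path.dat && python3 -m pendant path.dat | grep -E "tcp|con"; done
```

```text
tcp_pos: [0.5916, -0.0646, 0.3026]
contact_force: [-0.4, -1.2, -1.3]
```

```bash
echo '[[0, 0, 0.04, 0, 0, 0], [0, 0, 0.04, 0, 0, 0], [0, 0, 0.04, 0, 0, 0]]' > path.dat && python3 -m pendant path.dat | grep -E "tcp|con"
```

```text
tcp_pos: [0.5917, -0.0646, 0.3017]
contact_force: [-1.3, -0.3, 3.6]
```

```bash
echo '[[0, 0, 0.04, 0, 0, 0], [0, 0, 0.04, 0, 0, 0], [0, 0, 0.04, 0, 0, 0]]' > path.dat && python3 -m pendant path.dat | grep -E "tcp|con"
```

```text
tcp_pos: [0.5916, -0.0646, 0.3006]
contact_force: [-0.7, -0.6, 4.0]
```

To row units: 0.001 m is 0.04.

```bash
echo '[[0, 0, 0.04, 0, 0, 0], [0, 0, 0.04, 0, 0, 0], [0, 0, 0.04, 0, 0, 0]]' > path.dat && python3 -m pendant path.dat | grep -E "tcp|con"
```

```text
tcp_pos: [0.5917, -0.0646, 0.2996]
contact_force: [-0.2, 0.3, 6.4]
```

```bash
echo '[[0, 0, 0.04, 0, 0, 0], [0, 0, 0.04, 0, 0, 0], [0, 0, 0.04, 0, 0, 0]]' > path.dat && python3 -m pendant path.dat | grep -E "tcp|con"
```

```text
tcp_pos: [0.5918, -0.0646, 0.2989]
contact_force: [-1.6, -0.2, 6.8]
```

```bash
echo '[[0, 0, 0.04, 0, 0, 0], [0, 0, 0.04, 0, 0, 0], [0, 0, 0.04, 0, 0, 0]]' > path.dat && python3 -m pendant path.dat | grep -E "tcp|con"
```

```text
tcp_pos: [0.5918, -0.0647, 0.2981]
contact_force: [-1.4, 0.5, 8.2]
```

To row units: 0.0006 m is 0.024.

```bash
echo '[[0, 0, 0.024, 0, 0, 0], [0, 0, 0.024, 0, 0, 0], [0, 0, 0.024, 0, 0, 0]]' > path.dat && python3 -m pendant path.dat | grep -E "tcp|con"
```

```text
tcp_pos: [0.5919, -0.0648, 0.2978]
contact_force: [-0.9, -0.3, 10.9]
```

To row units: 0.0005 m is 0.02.

```bash
echo '[[0, 0, 0.02, 0, 0, 0], [0, 0, 0.02, 0, 0, 0], [0, 0, 0.02, 0, 0, 0]]' > path.dat && python3 -m pendant path.dat | grep -E "tcp|con"
```

```text
tcp_pos: [0.592, -0.0647, 0.2975]
contact_force: [-2.3, 0.3, 11.0]
```

```bash
echo '[[0, 0, 0.02, 0, 0, 0], [0, 0, 0.02, 0, 0, 0], [0, 0, 0.02, 0, 0, 0]]' > path.dat && python3 -m pendant path.dat | grep -E "tcp|con"
```

```text
tcp_pos: [0.592, -0.0648, 0.2971]
contact_force: [-0.9, 0.5, 12.7]
```

To row units: 0.0004 m is 0.016.

```bash
echo '[[0, 0, 0.016, 0, 0, 0], [0, 0, 0.016, 0, 0, 0], [0, 0, 0.016, 0, 0, 0]]' > path.dat && python3 -m pendant path.dat | grep -E "tcp|con"
```

```text
tcp_pos: [0.5921, -0.0648, 0.2968]
contact_force: [-3.3, -0.6, 12.5]
```

To row units: 0.0005 m is 0.02.

```bash
echo '[[0, 0, 0.02, 0, 0, 0], [0, 0, 0.02, 0, 0, 0], [0, 0, 0.02, 0, 0, 0]]' > path.dat && python3 -m pendant path.dat | grep -E "tcp|con"
```

```text
tcp_pos: [0.5921, -0.0648, 0.2964]
contact_force: [-3.0, -0.7, 13.7]
```

```bash
echo '[[0, 0, 0.016, 0, 0, 0], [0, 0, 0.016, 0, 0, 0], [0, 0, 0.016, 0, 0, 0]]' > path.dat && python3 -m pendant path.dat | grep -E "tcp|con"
```

```text
tcp_pos: [0.5922, -0.0648, 0.2962]
contact_force: [-3.5, 0.1, 15.0]
```

To row units: 0.0004 m is 0.016.

```bash
echo '[[0, 0, 0.016, 0, 0, 0], [0, 0, 0.016, 0, 0, 0], [0, 0, 0.016, 0, 0, 0]]' > path.dat && python3 -m pendant path.dat | grep -E "tcp|con"
```

```text
tcp_pos: [0.5922, -0.0648, 0.2959]
contact_force: [-2.2, 0.5, 15.0]
```

```bash
cat > look.py <<'E'
from bench import *; import numpy as np,cv2,sys
from m import *
def top(n):
    P=cloud(np.load(f"pics/{n}.npz"))[0]; q=np.hypot(P[:,0]-.5917,P[:,1]+.0653)
    s=(q>.0165)&(q<.0205)&(P[:,2]>.09)&(P[:,2]<.12); f=(q>.026)&(q<.032)&(P[:,2]>.08)&(P[:,2]<.1)
    print(n,s.sum(),"collar top",np.round(np.percentile(P[s,2],[25,50,75]),4),"face",f.sum(),np.round(np.percentile(P[f,2],[25,50,75]),4))
if __name__=="__main__":
    k=sys.argv[1]
    for n in("scene","side"):
        ci=camera_info(n); im,d=grab_frame(n); cv2.imwrite(f"pics/{k}_{n}.png",im)
        np.savez(f"pics/{k}_{n}.npz",im=im,d=d,K=ci["camera_matrix"],R=ci["R"],t=ci["t"])
        top("t_"+n); top(f"{k}_{n}")
    o=r.get_obs(); print(o["clock"],o["contact_force"],o["tcp_pos"])
E
python3 look.py u
```

```text
t_scene 56 collar top [0.1035 0.1041 0.1045] face 121 [0.0885 0.089  0.0898]
u_scene 55 collar top [0.0968 0.0974 0.0979] face 130 [0.0885 0.089  0.0897]
t_side 45 collar top [0.103  0.1038 0.1044] face 93 [0.0879 0.0886 0.0895]
u_side 38 collar top [0.0962 0.0969 0.0974] face 106 [0.088  0.0887 0.0893]
22.7 [-3.96634354e+00  1.26933229e-02  1.50507649e+01] [ 0.59221215 -0.06481818  0.29592043]
```

Units first: shifts go in units of 25 mm and turns go in units of 0.25 rad. So 0.0004 m is 0.016.

```bash
echo '[[0, 0, 0.016, 0, 0, 0], [0, 0, 0.016, 0, 0, 0], [0, 0, 0.016, 0, 0, 0]]' > path.dat && python3 -m pendant path.dat | grep -E "tcp|con"
```

```text
tcp_pos: [0.5923, -0.0649, 0.2959]
contact_force: [-3.7, -0.4, 17.5]
```

```bash
echo '[[0, 0, 0.012, 0, 0, 0], [0, 0, 0.012, 0, 0, 0], [0, 0, 0.012, 0, 0, 0]]' > path.dat && python3 -m pendant path.dat | grep -E "tcp|con"
```

```text
tcp_pos: [0.5923, -0.0649, 0.2958]
contact_force: [-4.1, -0.0, 18.7]
```

To row units: 0.0005 m is 0.02.

```bash
echo '[[0, 0, 0.02, 0, 0, 0], [0, 0, 0.02, 0, 0, 0], [0, 0, 0.02, 0, 0, 0], [0, 0, 0.02, 0, 0, 0]]' > path.dat && python3 -m pendant path.dat | grep -E "tcp|con"; python3 look.py v
```

```text
tcp_pos: [0.5924, -0.065, 0.2958]
contact_force: [-5.8, 0.4, 22.0]
t_scene 56 collar top [0.1035 0.1041 0.1045] face 121 [0.0885 0.089  0.0898]
v_scene 54 collar top [0.0969 0.0972 0.0977] face 131 [0.0886 0.0891 0.0897]
t_side 45 collar top [0.103  0.1038 0.1044] face 93 [0.0879 0.0886 0.0895]
v_side 45 collar top [0.0961 0.0969 0.0973] face 103 [0.088  0.0889 0.0895]
23.8 [-4.56308962  0.33020133 22.48494613] [ 0.5923729  -0.0649796   0.29579893]
```

The force rose while the position stalled. At flush the contact is about 27 N, and the collar top is 8 mm above the face. The taper is locked, so I'll lift off and return the mallet.

To row units: -0.03 m is -1.2, -0.026 m is -1.04.

```bash
echo '[[0, 0, -0.16, 0, 0, 0], [0, 0, -0.4, 0, 0, 0], [0, 0, -0.72, 0, 0, 0], [0, 0, -1.04, 0, 0, 0], [0, 0, -1.2, 0, 0, 0]]' > path.dat && python3 -m pendant path.dat | grep -E "tcp|con"; echo '[[0, 0, 0, 0, 0, 0], [0, 0, 0, 0, 0, 0]]' > path.dat && python3 -m pendant path.dat|grep -E "tcp|con"; python3 look.py x; python3 go.py .5624 -.302 .27 0.3
```

```text
tcp_pos: [0.5916, -0.0646, 0.3234]
contact_force: [1.0, 0.2, -4.4]
tcp_pos: [0.5913, -0.0645, 0.3226]
contact_force: [0.3, 0.1, -3.8]
t_scene 56 collar top [0.1035 0.1041 0.1045] face 121 [0.0885 0.089  0.0898]
x_scene 57 collar top [0.0969 0.0974 0.098 ] face 134 [0.0885 0.0892 0.0896]
t_side 45 collar top [0.103  0.1038 0.1044] face 93 [0.0879 0.0886 0.0895]
x_side 43 collar top [0.0961 0.0966 0.0972] face 107 [0.0878 0.0886 0.0892]
24.6 [ 0.72525531  0.43634162 -4.82441166] [ 0.5911412  -0.06449896  0.32229589]
t 24.6 grasp [ 0.5911 -0.0645  0.2683] F [ 0.73  0.44 -4.82] w 0.0236 J [-0.34  0.35  0.45  1.76 -0.17  1.08  0.46]
shift [-0.2184 -0.0976 -0.0017] turn [-0.0007 -0.0002  0.    ]
```

To row units: -0.185 m is -7.4, -0.15 m is -6.

```bash
echo '[[-1.2, -0.54, 0, 0, 0, 0], [-2.8, -1.24, 0, 0, 0, 0], [-4.4, -1.96, 0, 0, 0, 0], [-6, -2.68, 0, 0, 0, 0], [-7.4, -3.32, 0, 0, 0, 0]]' > path.dat && python3 -m pendant path.dat | grep tcp; echo '[[-0.8, -0.32, 0, 0, 0, 0], [-1.336, -0.584, 0, 0, 0, 0], [-1.336, -0.584, 0, 0, 0, 0], [-1.336, -0.584, 0, 0, 0, 0], [-1.336, -0.584, 0, 0, 0, 0]]' > path.dat && python3 -m pendant path.dat|grep tcp;echo '[[0, 0, 1.2, 0, 0, 0], [0, 0, 2.8, 0, 0, 0], [0, 0, 4.2, 0, 0, 0], [0, 0, 5.2, 0, 0, 0], [0, 0, 5.6, 0, 0, 0]]' > path.dat && python3 -m pendant path.dat|grep -E "tcp|con"; echo '[[0, 0, 0.4, 0, 0, 0], [0, 0, 0.6, 0, 0, 0], [0, 0, 0.6, 0, 0, 0], [0, 0, 0.6, 0, 0, 0]]' > path.dat && python3 -m pendant path.dat|grep -E "tcp|con"; python3 go.py .5624 -.302 .094 0.3
```

```text
tcp_pos: [0.5659, -0.2682, 0.3224]
tcp_pos: [0.5635, -0.2998, 0.3224]
tcp_pos: [0.5622, -0.2993, 0.1798]
contact_force: [-0.5, 0.3, -4.6]
tcp_pos: [0.5633, -0.3023, 0.1688]
contact_force: [0.2, 0.3, -4.7]
t 26.5 grasp [ 0.5633 -0.3024  0.1148] F [ 0.22  0.34 -4.71] w 0.0236 J [ 0.08  0.6   0.43  1.78 -0.33  0.83  0.97]
shift [ 0.0006 -0.0007  0.0208] turn [0.0014 0.0011 0.    ]
```

To row units: 0.018 m is 0.72, 0.014 m is 0.56.

```bash
echo '[[0, 0, 0.32, 0, 0, 0], [0, 0, 0.56, 0, 0, 0], [0, 0, 0.72, 0, 0, 0], [0, 0, 0.72, 0, 0, 0], [0, 0, 0.72, 0, 0, 0]]' > path.dat && python3 -m pendant path.dat|grep -E "tcp|con"; echo '[[0, 0, 0.04, 0, 0, 0], [0, 0, 0.08, 0, 0, 0], [0, 0, 0.08, 0, 0, 0], [0, 0, 0.08, 0, 0, 0]]' > path.dat && python3 -m pendant path.dat|grep -E "tcp|con"
```

```text
tcp_pos: [0.5626, -0.302, 0.1495]
contact_force: [0.5, 0.1, -5.2]
tcp_pos: [0.5628, -0.3021, 0.148]
contact_force: [0.3, 0.6, -2.6]
```

```bash
echo '[[0, 0, 0.02, 0, 0, 0], [0, 0, 0.04, 0, 0, 0], [0, 0, 0.04, 0, 0, 0]]' > path.dat && python3 -m pendant path.dat|grep -E "tcp|con"
```

```text
tcp_pos: [0.5629, -0.3023, 0.1479]
contact_force: [-3.2, 1.3, 8.0]
```

The mallet is on the bench, so I'll release it and rise.

To row units: -0.0006 m is -0.024.

```bash
echo '[[0, 0, -0.024, 0, 0, 0], [0, 0, -0.024, 0, 0, 0], [0, 0, -0.024, 0, 0, 0]]' > path.dat && python3 -m pendant path.dat|grep -E "con"; echo '[[0, 0, 0, 0, 0, 0], [0, 0, 0, 0, 0, 0], [0, 0, 0, 0, 0, 0], [0, 0, 0, 0, 0, 0]]' > path.dat && python3 -m pendant path.dat 0.05|grep -E "con|grip"; echo '[[0, 0, -0.8, 0, 0, 0], [0, 0, -2, 0, 0, 0], [0, 0, -3.6, 0, 0, 0], [0, 0, -5.2, 0, 0, 0], [0, 0, -6.4, 0, 0, 0]]' > path.dat && python3 -m pendant path.dat|grep -E "tcp|con"; echo '[[0, 0, 0, 0, 0, 0], [0, 0, 0, 0, 0, 0], [0, 0, 0, 0, 0, 0], [0, 0, 0, 0, 0, 0]]' > path.dat && python3 -m pendant path.dat|grep -E "tcp|con";python3 look.py z
```

```text
contact_force: [-3.2, 1.6, 6.1]
contact_force: [0.3, -0.3, -0.1]
grip_width: 0.05
gripper_force: 0.0
tcp_pos: [0.563, -0.3025, 0.3099]
contact_force: [0.7, -0.0, 0.2]
tcp_pos: [0.5622, -0.3016, 0.3057]
contact_force: [-0.3, -0.1, -0.5]
t_scene 56 collar top [0.1035 0.1041 0.1045] face 121 [0.0885 0.089  0.0898]
z_scene 43 collar top [0.097  0.0977 0.0983] face 137 [0.0887 0.0891 0.0897]
t_side 45 collar top [0.103  0.1038 0.1044] face 93 [0.0879 0.0886 0.0895]
z_side 40 collar top [0.096  0.0967 0.0973] face 106 [0.088  0.0886 0.0894]
29.4 [-0.61733872  0.30082718  0.50810113] [ 0.56231933 -0.30181304  0.30612493]
```

View pics/z_side.png

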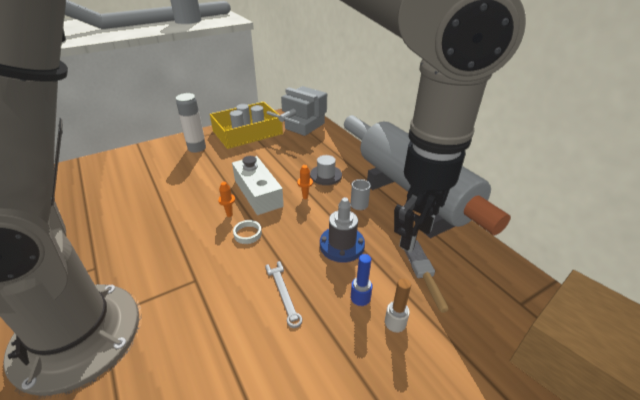

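The side view shows the mallet upright at (400,305), the centre flush in the socket at (343,220), everything else unmoved, and the gripper clear.

```bash
python3 -c "
from bench import r; print(r.hand_in())"
```

```text
the job is handed in; nothing more can be done
None
```

The centre is seated flush in the socket and locked with a mallet press of about 27 N, the mallet is back upright on the bench, nothing else was touched, and the job was handed in at about 29 s.

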